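Snap a reagent cartridge into the reader dock

TASK

Load the narrow one of the two white reagent cartridges into the dock: set it down at the open front of the dock's lane and slide it in, nose first, past the spring catch until it is fully home under the hood and the catch has clicked shut behind it, then let go. Leave the wide cartridge where it is.

Things in the scene. Friction and masses are not known exactly. Their poses are not given: they have to be found in the camera images.
- cartridge: Narrow reagent cartridge, loose: white box 80 long (x) x 46 wide (y) x 40 high, three small metal caps in a row on top of its nose (+x, upright corners rounded 8 mm). Grey grip rib on top: 34 long (x) x 14 thick (y), 40 to 68 above the underside, its middle at x = -20, behind the centre. Origin: centre of the underside, z up. 0.08 to 0.17 kg.
- wide_cartridge: The other cartridge: same make, length, height and rib, but 78 wide, with five caps; does not fit the lane. Origin: centre of the underside, +x its nose. Which of the two lies left or right varies.
- dock: Reader dock, fixed: grey base, white guides and hood. Origin on the bench under the lane's centre line; +x = way in, y left. Base x -125 to 112, 122 wide; its top, 8 high, is the lane floor. Open apron x -125 to -47: set the cartridge here, centre at x = -85 or less. Lane y -33 to 33, guides 30 high. Hood from x = 72, 61 clear, top 71. Back stop x = 100: cartridge home has centre x = 60.
- catch (a joint): Dock's spring catch: steel arm 60 long, 12 to 30 above the bench, on an upright pivot at dock x = -47, y = -41; at rest its tip stands in the lane at x = 4 to 7, y = -6. 0 = shut, grows as pushed aside (0.13 to 0.48 rad as a cartridge passes); 2 to 5 N. Springs shut behind the cartridge once its centre is past x = 56, then keeps it from sliding back beyond x = 46.

How it is judged:
By the outcome, as a careful person would: the job done as asked, in the order asked, and still so for the second after the job is handed in, with the robot touching nothing.
It also fails if it takes over 42 s, if anything falls off the work surface, if the arm or the gripper's body presses on something with over 40 N, if the wrist force passes 120 N, or if a joint passes its speed limit or range.

ROBOT

A 7-joint arm with a two-finger parallel gripper is mounted at the origin on a cart in front of the work surface, level with it; the furniture and walls round the work are solid. World frame = base frame: x ahead of the robot, y to its left, z up, the work surface at z = 0. Lengths are in m, angles in degrees, forces in N, time in s.
With the tool pointing down it reaches from about 0.35 to 0.775 m from the base axis. Payload 3.1 kg.
Tool frame: the origin (TCP) lies on the centre line of the jaws, within the pads' length; the fingertips stand 17 mm ahead of it and the grasp point (between the pads) lies 2 mm behind it (robot.tip_reach is the distance from the TCP to the fingertips, in m); z points along the fingers, y is the line along which they close (so a half turn about z gives the same grasp; the last joint's range is limited). The gripper opens to 85 mm and grips with 20 to 120 N. Pads are 22 mm wide; open, the fingers measure 114 mm over their backs; the gripper's body (76 mm by 85 mm) begins 54 mm behind the grasp point. The pads swing forward as they close: fully open they stand 13 mm farther back than shut.
Start: joints at [63.214, 17.813, 0.802, 86.603, -0.252, 75.585, -1.558], TCP at [0.227, -0.501, 0.209] pointing down, gripper open.
Joint ranges: [-154.91, 154.91], [-16.99, 109.72], [-72.82, 74.43], [7.12, 147.25], [-82.49, 262.49], [11.32, 116.49], [-174.64, 174.64]. Speed limits (degrees/s): [159.86, 159.86, 180, 180, 180, 180, 180].

INTERFACE

Orientations are given as [roll, pitch, yaw] about the fixed x, y, z axes, in that order (R = Rz(yaw) Ry(pitch) Rx(roll)).
In Python, from station import robot, fingers, vision, workorder, recognise gives the robot as it stands. Calls block until the motion is done:
- robot.move_to(position, orientation): joint-space move of the TCP to a pose.
- robot.line_to(position, orientation=None, velocity=0.15, f_stop=None): straight line of the TCP; orientation=None keeps the orientation; velocity is the mean speed in m/s. With f_stop (N) it stops when the force on the tool has changed by that much, and returns True; else False.
- robot.move_j(angles): joint-space move.
- fingers.gripper_to(opening, force=None): opening from 0.0 (shut) to 1.0 (fully open); force is the grip in N (None keeps the last); returns when the fingers have stopped.
- robot.pause(seconds).
- robot.inverse_kinematics(position, orientation): joint angles nearest the present ones, or None.
- vision.grab_frame(name): name is "side" or "top" or "wrist"; returns the picture (480x640x3 uint8, red, green, blue); there is no depth.
- vision.calibration(name): a dict with "mtx" (3x3 intrinsics, pixels), "extrinsics" (4x4, takes a point from world to camera coordinates); the wrist camera has in their place "T_tool_cam" (4x4, takes a point from camera to tool coordinates, whose origin is the TCP and whose axes are the flange's). Camera axes: x right, y up, looking along -z (the intrinsics and any distortion apply to the point x, -y, -z); pixel columns grow to the right and rows downward; lengths in m; the calibration is good to about 2 mm. The wrist camera is an equidistant fisheye: a pixel r from the principal point sees the ray r / f radians off the axis. A picture is of the moment at which its call begins: read the wrist's pose just before it. calibration takes no time and is no camera call.
A pose or a line that the arm cannot do raises robot.PlanningError and nothing moves.
- workorder.close_job(): hands the job in; it is judged then, once.
Trained networks look in the newest picture that a camera, given by its name, has taken for a name from the list of things; names that differ only in an ending like _2 or _b are one class to them, and where a whole thing is asked for, a point or a joint stands for the part that bears it (a point fixed in the world has none). Each returns a list of dicts, best first, with "p" (0 to 1); they miss things now and then, are a little off and sometimes report something else, mostly with a low value. They report only what shows in the picture. A call takes as long as a camera call.
- recognise(label, camera): "rect" ([centre column, centre row, width, height] in pixels, round what is visible of it).
Readings, each from a call of its own:
- robot.current_time_s(): time.
- robot.current_joint_positions(): joint angles.
- robot.current_dq(): joint speeds.
- robot.current_joint_torque(): joint torques, N m.
- robot.current_tool_pos(): TCP position.
- robot.current_eef_rot(): TCP orientation.
- robot.current_contact_force(): force on the tool from outside, world axes, zero at the start.
- robot.current_torque(): the same for the moment, N m.
- robot.current_finger_gap(): opening from 0.0 (shut) to 1.0 (fully open).
- robot.current_gripper_force(): force on a finger pad.
Only numpy, scipy, OpenCV 4.12 (cv2) and the standard library are available. Lean on these libraries where they do the work, as an engineer would, in place of code of your own. Each camera call takes 0.05 s, during which the arm holds its last target. There are 200 camera calls.

## Working session

There is one attempt and no reset: what is moved stays moved. The work goes in short steps, each a Python script; the robot and the scene stay as the last script left them, time stands still between calls to the robot, and variables do not carry over. Pictures are saved under pics/ and viewed, at most 13 in all, crops included, and the job is handed in when it is done.

```bash
mkdir -p pics; cat > /tmp/a.py <<'E'
import sys; sys.path.insert(0,'.')
from station import robot, fingers, vision, workorder, recognise
import cv2, numpy as np
ims=[]
for c in ("top","side"):
    im=vision.grab_frame(c); cv2.imwrite(f"pics/{c}0.png",im[:,:,::-1])
    for l in ("cartridge","wide_cartridge","dock","catch"):
        print(c,l,[(np.round(d["rect"]).astype(int).tolist(),round(d["p"],2)) for d in recognise(l,c)[:3]])
    k=vision.calibration(c); print({a:np.round(b,4).tolist() if not isinstance(b,str) else b for a,b in k.items()})
print(vision.calibration("wrist"), robot.current_time_s(), robot.current_tool_pos(), robot.current_eef_rot())
E
python3 /tmp/a.py
```

```text
top cartridge [([202, 250, 32, 40], 0.83)]
top wide_cartridge [([308, 252, 43, 44], 0.71)]
top dock [([435, 234, 86, 122], 0.95), ([306, 253, 39, 41], 0.58)]
top catch [([306, 255, 40, 40], 0.53), ([442, 242, 6, 21], 0.42)]
{'mtx': [[538.3856, 0.0, 322.2267], [0.0, 538.3856, 234.5082], [0.0, 0.0, 1.0]], 'extrinsics': [[0.0856, -0.9963, -0.0042, -0.1072], [0.9738, 0.0828, 0.2117, -0.5008], [-0.2105, -0.0222, 0.9773, -1.0946], [0.0, 0.0, 0.0, 1.0]]}
side cartridge [([294, 215, 37, 30], 0.86)]
side wide_cartridge [([308, 249, 37, 36], 0.69), ([356, 312, 133, 66], 0.59)]
side dock [([348, 320, 24, 21], 0.73), ([355, 312, 133, 66], 0.62)]
side catch [([347, 319, 24, 18], 0.57)]
{'mtx': [[584.9838, 0.0, 316.8088], [0.0, 584.9838, 240.4631], [0.0, 0.0, 1.0]], 'extrinsics': [[0.9939, -0.1086, -0.0197, -0.4944], [0.0638, 0.419, 0.9057, -0.0614], [-0.0901, -0.9015, 0.4234, -1.3365], [0.0, 0.0, 0.0, 1.0]]}
{'mtx': array([[371.64829954,   0.        , 314.82943419],
       [  0.        , 371.64829954, 242.41701688],
       [  0.        ,   0.        ,   1.        ]]), 'T_tool_cam': array([[ 2.60654542e-04,  9.52343551e-01,  3.05027364e-01,
         7.80859613e-02],
       [ 9.99999955e-01, -2.93357459e-04,  6.13799137e-05,
        -4.36524957e-04],
       [ 1.47936817e-04,  3.05027334e-01, -9.52343585e-01,
        -1.64042948e-01],
       [ 0.00000000e+00,  0.00000000e+00,  0.00000000e+00,
         1.00000000e+00]])} 0.5 [ 0.2271859  -0.50086054  0.20887106] [-1.79996328e+02  1.23471579e-03  2.43995078e+01]
```

```bash
python3 -c "
import cv2
i=cv2.imread('pics/top0.png')[140:330,160:510]; cv2.imwrite('pics/topc.png',cv2.resize(i,None,fx=2.28,fy=2.28,interpolation=cv2.INTER_CUBIC))
i=cv2.imread('pics/side0.png')[160:380,230:490]; cv2.imwrite('pics/sidec.png',cv2.resize(i,None,fx=2.7,fy=2.7,interpolation=cv2.INTER_CUBIC))"
```

```text
(no output)
```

View pics/topc.png

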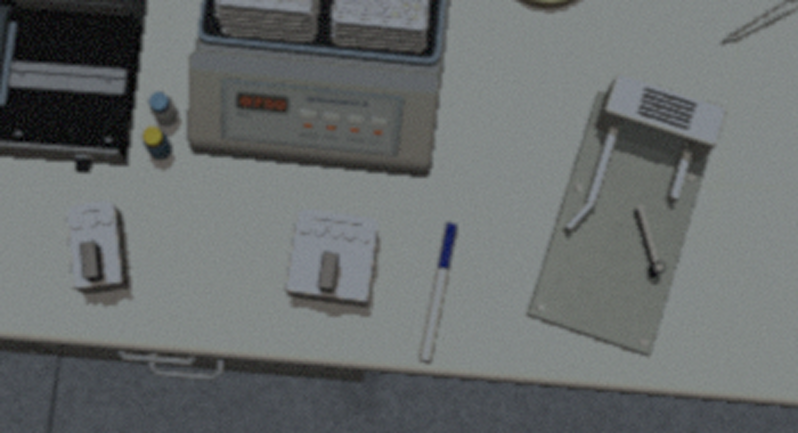

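View pics/sidec.png

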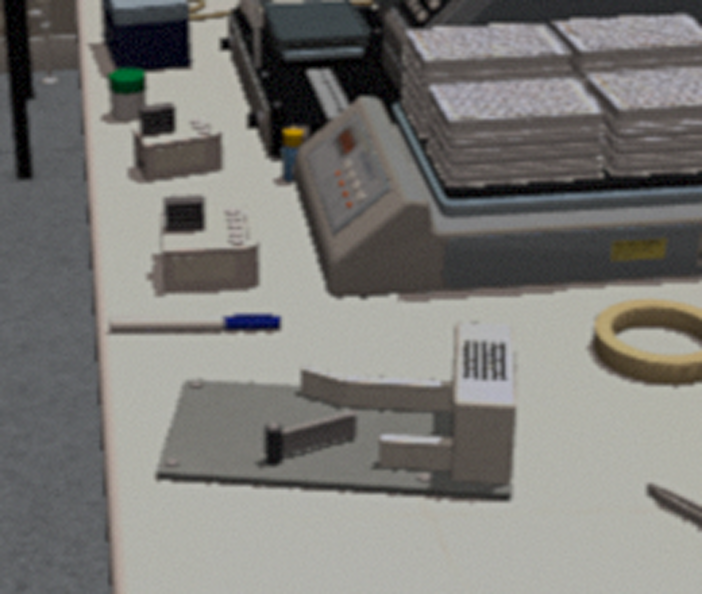

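The narrow cartridge is on the left (top crop ~(97,250)) with its nose up-image. The wide one is at (333,258). The dock is at right, its open front at (528,315)-(648,353) and the catch pivot at (655,270).

```bash
cat > h.py <<'E'
from station import robot, fingers, vision, workorder, recognise
import cv2, numpy as np
from scipy.optimize import least_squares
from scipy.spatial.transform import Rotation as R
def project(P,cam,pose=None):
    P=np.atleast_2d(P); k=vision.calibration(cam); M=k["mtx"]
    if cam!="wrist":
        E=np.array(k["extrinsics"]); c=P@E[:3,:3].T+E[:3,3]; c=c*[1,-1,-1]
        if "dist" in k: print("DIST")
        u=c[:,:2]/c[:,2:]
    else:
        p,r=pose; T=np.eye(4); T[:3,:3]=R.from_euler("xyz",r,degrees=True).as_matrix(); T[:3,3]=p
        E=np.linalg.inv(T@k["T_tool_cam"]); c=P@E[:3,:3].T+E[:3,3]; c=c*[1,-1,-1]
        n=np.linalg.norm(c[:,:2],axis=1,keepdims=True); u=c[:,:2]/n*np.arctan2(n,c[:,2:])
    return u*[M[0,0],M[1,1]]+[M[0,2],M[1,2]]
def fit(obs,x0,z=0.):
    """obs: list of (cam,pose,model pts,pixels); x=(x,y,yaw deg)"""
    def w(x,P): 
        P=np.array(P,float); c,s=np.cos(np.radians(x[2])),np.sin(np.radians(x[2]))
        return np.c_[x[0]+c*P[:,0]-s*P[:,1],x[1]+s*P[:,0]+c*P[:,1],P[:,2]+z]
    f=lambda x:np.concatenate([(project(w(x,P),cam,po)-np.array(px)).ravel() for cam,po,P,px in obs])
    s=least_squares(f,x0,x_scale=[.01,.01,1]); return s.x,np.round(f(s.x).reshape(-1,2),1)
def look(name):
    p,r=robot.current_tool_pos(),robot.current_eef_rot(); im=vision.grab_frame("wrist")
    cv2.imwrite(f"pics/{name}.png",im[:,:,::-1]); np.save(f"pics/{name}.npy",np.r_[p,r]); return p,r
E
python3 - <<'E'
from h import *
t=lambda a:np.array(a)/2.28+[160,140]
s=lambda a:np.array(a)/2.7+[230,160]
D=[[-.125,.061,.008],[-.125,-.061,.008],[-.047,-.041,.034],[.005,-.006,.03]]
print(fit([("top",None,D,t([[528,315],[649,353],[655,267],[638,208]])),("side",None,D[:3],s([[190,381],[158,477],[273,428]]))],[.5,-.3,0]))
N=[[-.04,.023,.04],[-.04,-.023,.04],[-.02,0,.068]]
print(fit([("top",None,N,t([[73,288],[122,284],[89,248]]))],[.45,.3,0]))
N=[[-.04,.039,.04],[-.04,-.039,.04],[-.02,0,.068]]
print(fit([("top",None,N,t([[289,291],[368,302],[330,257]]))],[.45,.1,0]))
E
```

```text
(array([  0.54272449,  -0.3108819 , -13.84391054]), array([[-0.1, -1. ],
       [ 0.8,  0.3],
       [ 1.9, -0.6],
       [-0. , -1.8],
       [-2.1, -1.1],
       [-1.1, -2.2],
       [ 0.1,  0.2]]))
(array([0.46526801, 0.19176842, 9.62087622]), array([[-0.2, -1.7],
       [-0.1, -1.7],
       [ 0.3,  3.4]]))
(array([ 0.47485846, -0.03329926, -2.63842806]), array([[-0.9, -1.9],
       [ 0.8, -2. ],
       [ 0.1,  3.9]]))
```

```bash
python3 - <<'E'
from h import *
c=np.array([.4653,.1918]); th=9.6; d=np.array([np.cos(np.radians(th)),np.sin(np.radians(th))])
print(robot.inverse_kinematics([*(c-.02*d),.18],[180,0,th]))
robot.move_to([*(c-.02*d),.18],[180,0,th])
print(robot.current_time_s(), look("w1"))
print([(np.round(x["rect"]).tolist(),round(x["p"],2)) for x in recognise("cartridge","wrist")[:2]])
E
```

```text
[  21.23245828   19.92156997  -58.51812511   97.76986352   17.75546207
   72.33737306 -121.63878874]
3.0583 (array([0.44612696, 0.18739303, 0.17983016]), array([1.79968113e+02, 9.73460416e-03, 9.48623151e+00]))
[]
```

View pics/w1.png

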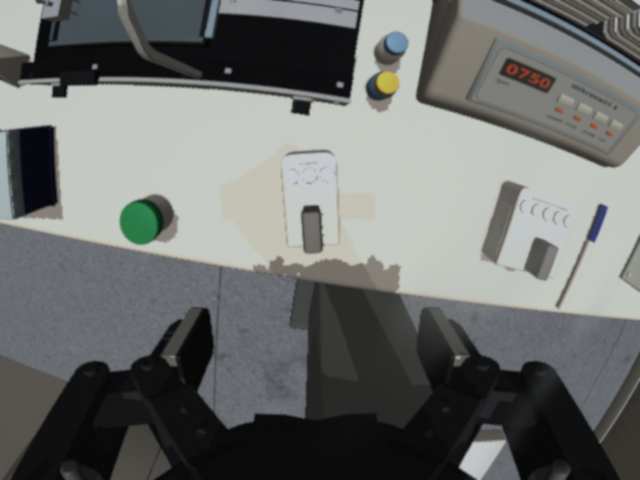

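The wrist view shows the narrow cartridge at columns 283–340, rows 151–248, with its rib at (312,228). I'll fit its top-face corners.

```bash
python3 - <<'E'
from h import *
q=np.load("pics/w1.npy"); po=(q[:3],q[3:])
N=[[-.04,.023,.04],[-.04,-.023,.04],[.04,0,.04]]
x,r=fit([("wrist",po,N,[[288,246],[339,244],[309,151]])],[.465,.192,9.6]); print(x,r)
c,s=np.cos(np.radians(x[2])),np.sin(np.radians(x[2]))
RB=np.array([[a,b,z] for z in(.068,.04) for a,b in((-.003,.007),(-.003,-.007),(-.037,-.007),(-.037,.007))])
W=np.c_[x[0]+c*RB[:,0]-s*RB[:,1],x[1]+s*RB[:,0]+c*RB[:,1],RB[:,2]]
print(np.round(project(W,"wrist",po)))
i=cv2.imread("pics/w1.png")
for p in project(W,"wrist",po): cv2.circle(i,tuple(int(round(v*1)) for v in p),0,(0,0,255),-1)
cv2.imwrite("pics/w1c.png",cv2.resize(i[140:260,260:370],None,fx=5,fy=5,interpolation=cv2.INTER_NEAREST))
E
```

```text
[ 0.46365537  0.19366957 12.01138407] [[-1.2  0. ]
 [ 1.1 -0.2]
 [ 0.   0.2]]
[[302. 211.]
 [320. 210.]
 [322. 252.]
 [304. 253.]
 [303. 203.]
 [320. 202.]
 [321. 241.]
 [305. 242.]]
```

View pics/w1c.png

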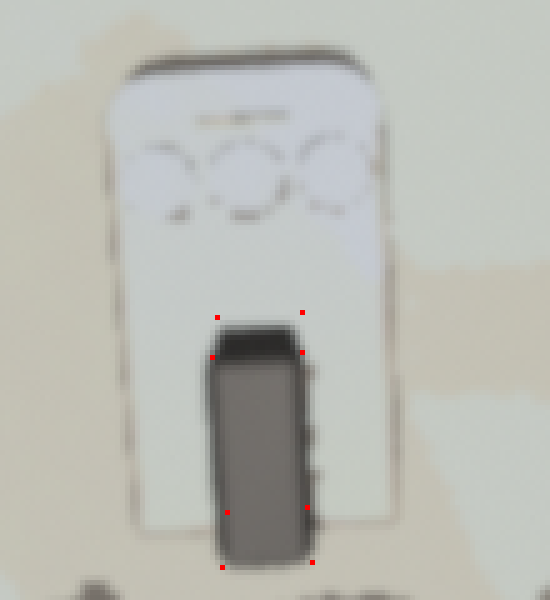

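```bash
python3 - <<'E'
from h import *
q=np.load("pics/w1.npy"); po=(q[:3],q[3:])
N=[[-.04,.023,.04],[-.04,-.023,.04],[.04,0,.04],[-.003,.007,.068],[-.003,-.007,.068],[-.037,-.007,.068],[-.037,.007,.068]]
px=np.array([[136,531],[393,521],[245,70],[212,362],[302,360],[312,563],[220,567]])/5+[260,140]
x,r=fit([("wrist",po,N,px)],[.465,.192,9.6]); print(x,r.tolist())
th=x[2]; d=np.array([np.cos(np.radians(th)),np.sin(np.radians(th))]); g=x[:2]-.02*d
fingers.gripper_to(.6)   # ~51 mm: comfortable around a 14 mm rib
robot.line_to([*g,.11],[180,0,th],velocity=.15)
robot.line_to([*g,.060],velocity=.08,f_stop=8)
print(robot.current_tool_pos(),robot.current_contact_force())
fingers.gripper_to(0,60)
print(robot.current_time_s(),robot.current_finger_gap(),robot.current_gripper_force(),robot.current_contact_force(),robot.current_torque())
E
```

```text
[ 0.46260177  0.19350053 11.81269543] [[-0.5, 0.9], [1.3, 0.9], [0.2, -1.5], [-0.5, -0.5], [-0.1, -0.8], [-0.5, 0.7], [0.1, 0.6]]
[0.44320396 0.18972693 0.06015104] [ 0.08758752 -0.93357633  0.07064529]
5.5167 0.0008266657730609421 0.0 [ 0.6701197   1.01325492 -0.23203046] [-0.06807334  0.00559714  0.00188264]
```

```bash
python3 - <<'E'
from h import *
print(robot.tip_reach, look("w2"))
vision.grab_frame("side"); im=vision.grab_frame("side"); 
w=cv2.imread("pics/w2.png"); 
s=cv2.resize(im[140:300,250:410,::-1],(480,480),interpolation=cv2.INTER_CUBIC)
cv2.imwrite("pics/m2.png",np.hstack([cv2.resize(w[100:480,180:460],(320,434))[:434] ,s[:434]]))
E
```

```text
0.017 (array([0.443085  , 0.18940357, 0.06009768]), array([ 1.79997746e+02, -1.12552654e-02,  1.18105888e+01]))
```

View pics/m2.png

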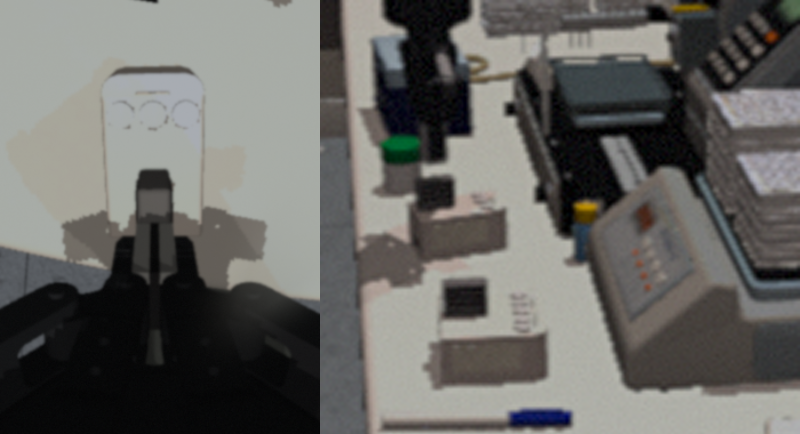

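The pads shut on nothing, above or behind the rib: in the side crop the fingertip is at (432,158) and the rib top at (435,182). I'll check the projection consistency next.

```bash
python3 - <<'E'
from h import *
p=robot.current_tool_pos(); q=np.load("pics/w2.npy"); po=(q[:3],q[3:])
tip=p-[0,0,.017]
f=lambda u:(u-[250,140])*3+[320,0]
g=lambda u:(u-[180,100])*[320/280,434/380]
print("tip side",f(project(tip,"side")),"wrist",g(project(tip,"wrist",po)))
th=np.radians(11.8);x=[.4626,.1935]
L=np.array([[-.003,.007,.068],[-.003,-.007,.068],[-.037,-.007,.068],[-.037,.007,.068],[-.04,-.023,.0],[.04,-.02,0],[-.04,-.023,.04]])
c,s=np.cos(th),np.sin(th); W=np.c_[x[0]+c*L[:,0]-s*L[:,1],x[1]+s*L[:,0]+c*L[:,1],L[:,2]]
print(f(project(W,"side")).round(),"\n",g(project(W,"wrist",po)).round())
im=vision.grab_frame("top"); cv2.imwrite("pics/top2.png",im[:,:,::-1])
print("top tip",project(tip,"top"))
E
```

```text
tip side [[433.74494565 203.63444021]] wrist [[154.99513868 203.76566783]]
[[449. 172.]
 [454. 177.]
 [416. 182.]
 [411. 177.]
 [421. 262.]
 [507. 248.]
 [419. 219.]] 
 [[137. 189.]
 [173. 189.]
 [171. 263.]
 [139. 263.]
 [195. 206.]
 [193.  65.]
 [202. 238.]]
top tip [[201.37017584 255.39115141]]
```

```bash
python3 - <<'E'
from h import *
w=cv2.imread("pics/w2.png")[240:420,230:400]; im=vision.grab_frame("side")[130:240,260:360,::-1]
w=cv2.convertScaleAbs(w,alpha=1.5,beta=20); im=cv2.convertScaleAbs(im,alpha=1.8,beta=20)
h=lambda a:cv2.resize(a,(int(a.shape[1]*440/a.shape[0]),440),interpolation=cv2.INTER_CUBIC)
cv2.imwrite("pics/m3.png",np.hstack([h(w),h(im)])[:,:800])
print(robot.current_finger_gap(),robot.current_gripper_force(),robot.current_joint_positions())
E
```

```text
0.0009084652090095406 0.0 [  16.20473968   27.78721736  -53.76983477  107.39584134   26.26604337
   58.17039366 -126.94087844]
```

View pics/m3.png

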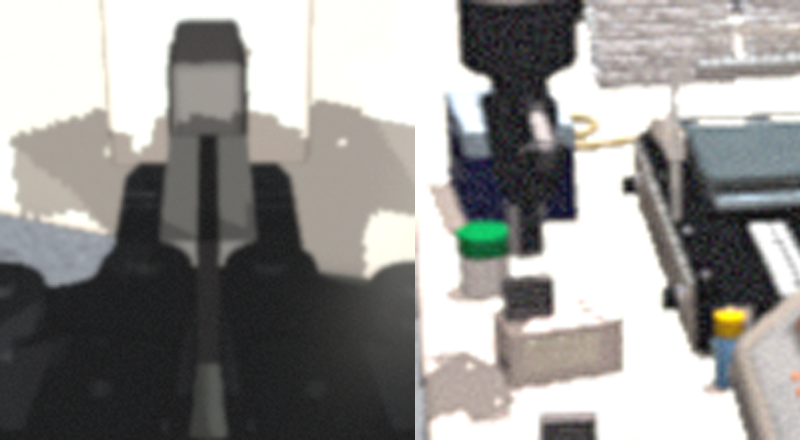

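The shut fingertips sit above the rib: side pixel (287.5,194) where (288,208) was expected. So the true tips are higher than the stated reach implies. I'll work out by how much from both cameras.

```bash
python3 - <<'E'
from h import *
p=robot.current_tool_pos(); q=np.load("pics/w2.npy"); po=(q[:3],q[3:])
for dz in np.arange(-.02,.04,.005): print(round(dz,3),project(p+[0,0,dz],"side").round(1),project(p+[0,0,dz],"wrist",po).round(1))
E
```

```text
-0.02 [[288. 209.]] [[315.6 276.2]]
-0.015 [[287.9 207.2]] [[315.6 279.9]]
-0.01 [[287.8 205.4]] [[315.6 283.8]]
-0.005 [[287.7 203.6]] [[315.7 287.9]]
0.0 [[287.6 201.8]] [[315.7 292.2]]
0.005 [[287.6 200. ]] [[315.7 296.7]]
0.01 [[287.5 198.2]] [[315.7 301.4]]
0.015 [[287.4 196.4]] [[315.8 306.4]]
0.02 [[287.3 194.6]] [[315.8 311.7]]
0.025 [[287.2 192.8]] [[315.8 317.2]]
0.03 [[287.2 191. ]] [[315.8 323. ]]
0.035 [[287.1 189.1]] [[315.9 329.2]]
```

```bash
python3 - <<'E'
from h import *
fingers.gripper_to(.5)
p=robot.current_tool_pos()
print(robot.line_to([p[0],p[1],.025],velocity=.08,f_stop=6), robot.current_tool_pos(),robot.current_contact_force())
fingers.gripper_to(0,60)
print(robot.current_time_s(),robot.current_finger_gap(),robot.current_gripper_force(),robot.current_contact_force(),robot.current_torque())
E
```

```text
False [0.44267028 0.18948898 0.02456174] [0.66662804 0.69890125 0.19523717]
7.2 0.14785127837975373 60.28761863708496 [-0.05059958  0.18816874  2.81978838] [0.01413833 0.04493719 0.01064245]
```

```bash
python3 - <<'E'
from h import *
p=robot.current_tool_pos()
robot.line_to([p[0],p[1],.16],velocity=.2)
print(robot.current_time_s(),robot.current_finger_gap(),robot.current_contact_force())
th=-13.8; d=np.array([np.cos(np.radians(th)),np.sin(np.radians(th))])
t=np.array([.5427,-.3109])-.118*d
print(robot.inverse_kinematics([*t,.13],[180,0,th]))
robot.move_to([*t,.13],[180,0,th])
print(robot.current_time_s(),robot.current_finger_gap(),robot.current_contact_force(),look("w3"))
E
```

```text
8.025 0.14679502711764325 [-0.27824935 -0.6016995  -1.42619888]
[ 70.16720499  24.8783498  -51.30733041  97.92471965  20.84678029
  67.32152413 -90.54505043]
9.7583 0.15039996448790735 [ 0.80439556  0.30913831 -1.22227262] (array([ 0.42917338, -0.28077211,  0.13022893]), array([-1.79939815e+02, -3.90085561e-02, -1.36041254e+01]))
```

View pics/w3.png

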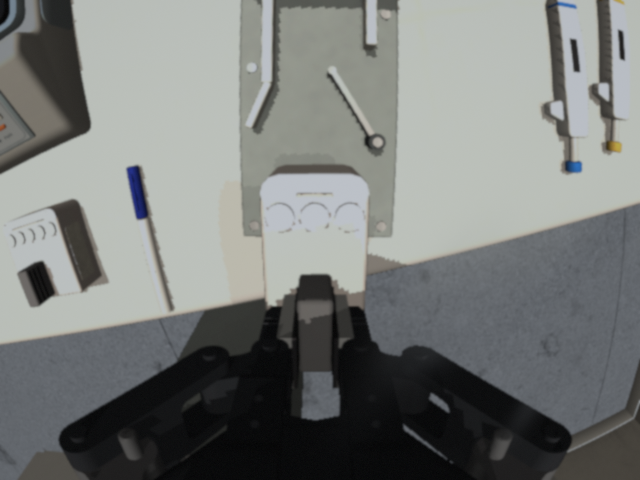

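The cartridge is held straight, its front top edge at row 175, columns 262–368. The dock is ahead: front corners (243,235) and (392,237), pivot (376,141), catch tip (332,70).

```bash
python3 - <<'E'
from h import *
q=np.load("pics/w3.npy"); po=(q[:3],q[3:])
D=[[-.125,.061,.008],[-.125,-.061,.008],[-.047,-.041,.032],[.005,-.006,.03]]
x,r=fit([("wrist",po,D,[[243,235],[392,237],[376,141],[332,69]])],[.543,-.311,-13.8]); print(x,r.tolist())
c=np.cos(np.radians(x[2]));s=np.sin(np.radians(x[2]))
G=np.array([[.03,.033,.03],[-.0,.033,.03],[.02,-.033,.03]])
W=np.c_[x[0]+c*G[:,0]-s*G[:,1],x[1]+s*G[:,0]+c*G[:,1],G[:,2]]
print("guide inner px",project(W,"wrist",po).round(0).tolist())
# held cartridge in tool frame: top face nose edge & sides, underside z0 unknown~.13-.0246
T=q[:3]
for z0 in (.100,.105,.11):
  N=[[.04,0,.04],[.01,.023,.04],[.01,-.023,.04]]
  print(z0,fit([("wrist",po,N[:1],[[315,175]]),],[T[0]+.02*c,T[1]+.02*s,q[5]],z0))
  y=q[5];cc,ss=np.cos(np.radians(y)),np.sin(np.radians(y)); L=np.array([[.06,.015,z0+.04-T[2]],[.06,-.015,z0+.04-T[2]],[.03,.023,z0+.04-T[2]],[.03,-.023,z0+.04-T[2]]])
  print(project(np.c_[T[0]+cc*L[:,0]-ss*L[:,1],T[1]+ss*L[:,0]+cc*L[:,1],T[2]+L[:,2]],"wrist",po).round(0).tolist())
E
```

```text
[  0.54105828  -0.31210606 -14.7494492 ] [[-0.5, 0.2], [0.0, 1.1], [2.2, 0.7], [-1.8, -1.8]]
guide inner px [[275.0, 33.0], [274.0, 74.0], [369.0, 49.0]]
0.1 (array([  0.44658131,  -0.28469278, -13.59935263]), array([[-0.,  0.]]))
[[280.0, 170.0], [352.0, 170.0], [263.0, 239.0], [368.0, 239.0]]
0.105 (array([  0.44720571,  -0.28484584, -13.59936626]), array([[-0.,  0.]]))
[[279.0, 171.0], [353.0, 172.0], [261.0, 242.0], [370.0, 242.0]]
0.11 (array([  0.44783014,  -0.28499893, -13.59938027]), array([[ 0., -0.]]))
[[277.0, 173.0], [354.0, 173.0], [260.0, 246.0], [371.0, 246.0]]
```

```bash
cat >> h.py <<'E'
D0=np.array([.5411,-.3121]); TH=-14.6; DX=np.array([np.cos(np.radians(TH)),np.sin(np.radians(TH))])
def tcp(cx,z): return [*(D0+(cx-.0185)*DX),z]
def st(): 
    p=robot.current_tool_pos(); v=p[:2]-D0
    print("t",round(robot.current_time_s(),2),"cx",np.round(v@DX+.0185,4),"cy",np.round(DX[0]*v[1]-DX[1]*v[0],4),"z",np.round(p[2],4),"F",np.round(robot.current_contact_force(),1),"gap",np.round(robot.current_finger_gap(),3))
E
python3 - <<'E'
from h import *
robot.line_to(tcp(-.092,.06),[180,0,TH],velocity=.1); st()
print(robot.line_to(tcp(-.092,.027),velocity=.03,f_stop=5)); st()
z=robot.current_tool_pos()[2]
look("w4")
print(robot.line_to(tcp(-.03,z),velocity=.06,f_stop=15)); st()
E
```

```text
t 10.66 cx -0.0914 cy 0.0001 z 0.0605 F [ 0.1  0.1 -1.3] gap 0.147
True
t 11.48 cx -0.0925 cy 0.0 z 0.0336 F [-0.5  0.5  4. ] gap 0.149
True
t 11.85 cx -0.0924 cy 0.0 z 0.0339 F [-0.7 -0.1  4.5] gap 0.149
```

```bash
python3 - <<'E'
from h import *
look("w5")
E
```

```text
(no output)
```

View pics/w5.png

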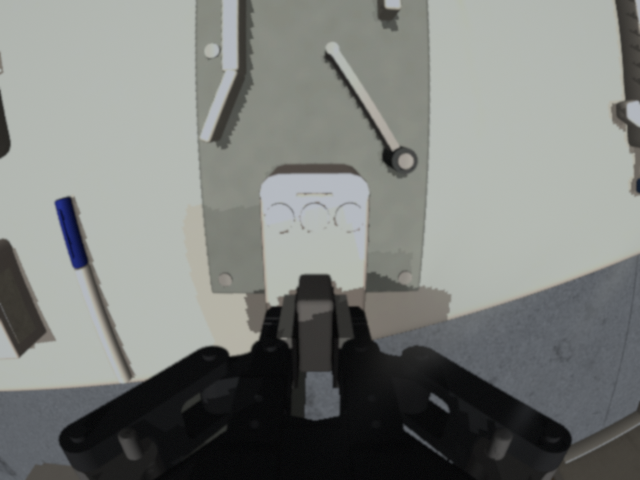

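The cartridge is down on the apron, straight, its nose well short of the catch tip at (332,48). The slide stopped on a force blip at the start, so I'll ease the downward load and go on.

```bash
python3 - <<'E'
from h import *
robot.line_to(tcp(-.0924,.0345),velocity=.02); st()
for cx in (-.06,-.03,.0,.03,.05):
    r=robot.line_to(tcp(cx,.0343),velocity=.06,f_stop=25); st()
    if r: print("stopped"); break
E
```

```text
t 12.15 cx -0.0924 cy 0.0 z 0.0342 F [-1.1  0.3  1.2] gap 0.151
t 12.43 cx -0.0924 cy 0.0001 z 0.0347 F [-1.7 -0.2  5.4] gap 0.148
stopped
```

```bash
python3 - <<'E'
from h import *
for cx,z in ((-.0924,.0352),(-.0894,.0350),(-.086,.0348)):
    robot.line_to(tcp(cx,z),velocity=.03); st(); print(robot.current_torque().round(2),robot.current_eef_rot().round(2))
r=robot.line_to(tcp(-.07,.0345),velocity=.05,f_stop=40); print(r); st()
E
```

```text
t 12.68 cx -0.0924 cy 0.0001 z 0.035 F [-0.1 -0.   0.1] gap 0.149
[-0.01 -0.19  0.03] [179.99   1.44 -14.67]
t 12.93 cx -0.0922 cy 0.0 z 0.0352 F [-6.5  2.   8.8] gap 0.147
[0.45 1.18 0.07] [179.94   1.8  -14.68]
t 13.19 cx -0.0921 cy -0.0 z 0.0355 F [-12.5   3.6  17.6] gap 0.151
[0.88 2.61 0.02] [179.89   2.2  -14.7 ]
True
t 13.47 cx -0.0919 cy 0.0001 z 0.0368 F [-3.4  0.7  8.3] gap 0.148
```

```bash
python3 - <<'E'
from h import *
O=[180,0,TH]
robot.line_to(tcp(-.0924,.046),O,velocity=.06); st(); print(robot.current_eef_rot().round(2))
print(robot.line_to(tcp(-.085,.046),O,velocity=.05,f_stop=15)); st(); print(robot.current_eef_rot().round(2))
p,r=look("w6")
print(robot.current_joint_positions())
E
```

```text
t 13.8 cx -0.0932 cy -0.0004 z 0.0457 F [ 0.  -0.1 -1.7] gap 0.146
[ 1.7998e+02  8.0000e-02 -1.4640e+01]
False
t 14.1 cx -0.0843 cy 0.0005 z 0.0457 F [-0.2  0.1 -1.3] gap 0.15
[-179.95    0.    -14.57]
[ 65.61484774  31.80061981 -47.2074682  101.64378155  26.91152812
  58.54295266 -96.36052409]
```

```bash
python3 - <<'E'
from h import *
O=[180,0,TH]
robot.line_to(tcp(-.0865,.038),O,velocity=.06)
print(robot.line_to(tcp(-.0865,.029),O,velocity=.02,f_stop=3)); st(); print(robot.current_eef_rot().round(2))
z=robot.current_tool_pos()[2]+.0008
robot.line_to(tcp(-.0865,z),O,velocity=.02); st()
robot.line_to(tcp(-.0815,z),O,velocity=.03); st(); print(robot.current_eef_rot().round(2),robot.current_torque().round(2))
robot.line_to(tcp(-.0765,z),O,velocity=.03); st(); print(robot.current_eef_rot().round(2),robot.current_torque().round(2))
E
```

```text
True
t 14.77 cx -0.086 cy -0.0002 z 0.0336 F [-0.6  0.3  4.3] gap 0.148
[ 1.7997e+02 -5.0000e-02 -1.4600e+01]
t 15.03 cx -0.0868 cy 0.0 z 0.0342 F [ 0.7 -0.2 -1.1] gap 0.147
t 15.34 cx -0.0812 cy 0.0001 z 0.0343 F [-0.3  0.2 -1.6] gap 0.151
[-1.7998e+02 -1.0000e-02 -1.4590e+01] [-0.01  0.05  0.02]
t 15.66 cx -0.0762 cy 0.0001 z 0.0344 F [-0.7  0.4 -1. ] gap 0.142
[-1.7999e+02 -1.0000e-02 -1.4590e+01] [-0.    0.05 -0.01]
```

```bash
python3 - <<'E'
from h import *
O=[180,0,TH]
for cx in (-.05,-.02,.01,.04,.055):
    r=robot.line_to(tcp(cx,.0341),O,velocity=.06,f_stop=25); st()
    if r: print("stopped"); break
print(robot.current_eef_rot().round(2),robot.current_torque().round(2)); look("w7")
E
```

```text
t 16.25 cx -0.0533 cy 0.0006 z 0.0342 F [-8.5  3.8  9.3] gap 0.149
t 16.52 cx -0.0535 cy 0.0009 z 0.0347 F [-2.9  0.5  5.5] gap 0.151
stopped
[179.96   1.33 -14.61] [0.16 0.28 0.06]
```

View pics/w7.png

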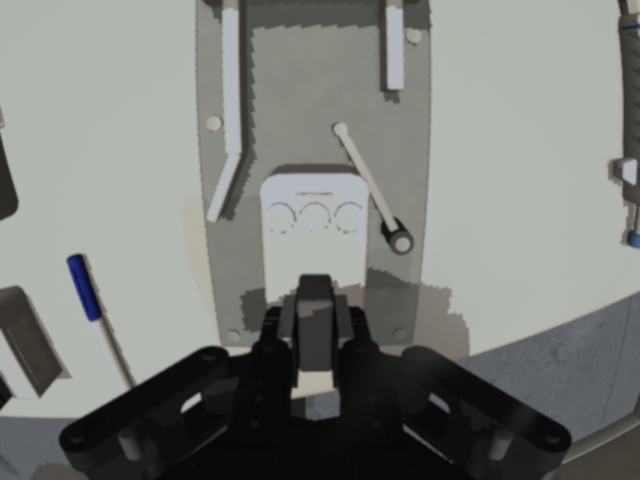

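It jammed again: the wrist picture shows the cartridge straight, with its nose's right shoulder against the catch arm at (375,190), and pressing down pitched it. I'll unload it so it just skims the floor.

```bash
python3 - <<'E'
from h import *
O=[180,0,TH]
robot.line_to(tcp(-.056,.0352),O,velocity=.04); st(); print(robot.current_eef_rot().round(2))
for cx in (-.04,-.02,.0,.02,.04,.054):
    r=robot.line_to(tcp(cx,.0352),O,velocity=.05,f_stop=25); st()
    if r: print("stopped"); break
print(robot.current_eef_rot().round(2),robot.current_torque().round(2))
E
```

```text
t 16.82 cx -0.0556 cy 0.0016 z 0.0354 F [-0.6  2.3  1.3] gap 0.15
[-179.9    -0.    -14.52]
t 17.28 cx -0.0414 cy 0.0005 z 0.0343 F [-3.4  3.5 -0.1] gap 0.15
t 17.83 cx -0.0189 cy 0.0011 z 0.0351 F [ 2.2  3.3 -3.9] gap 0.148
t 18.38 cx 0.0014 cy 0.0006 z 0.0355 F [ 2.   4.  -2.7] gap 0.149
t 18.93 cx 0.0211 cy 0.0006 z 0.0353 F [ 0.8  2.4 -2.4] gap 0.147
t 19.48 cx 0.0412 cy 0.0006 z 0.0354 F [ 1.5  2.8 -2.1] gap 0.148
t 19.92 cx 0.0551 cy -0.0022 z 0.0356 F [ 0.7 -0.2 -0.6] gap 0.149
[ 1.7984e+02 -1.1000e-01 -1.4690e+01] [ 0.04  0.02 -0.05]
```

```bash
python3 - <<'E'
from h import *
O=[180,0,TH]
print(robot.line_to(tcp(.064,.0350),O,velocity=.03,f_stop=8)); st()
robot.pause(.2); st()
look("w8")
i=cv2.imread("pics/w8.png"); cv2.imwrite("pics/w8c.png",cv2.resize(i[120:420,160:500],(680,600)))
E
```

```text
True
t 20.22 cx 0.0581 cy -0.0013 z 0.034 F [-1.2  0.3  1.1] gap 0.148
t 20.42 cx 0.058 cy -0.0013 z 0.0339 F [ 0.7 -0.9  2.2] gap 0.151
```

View pics/w8c.png

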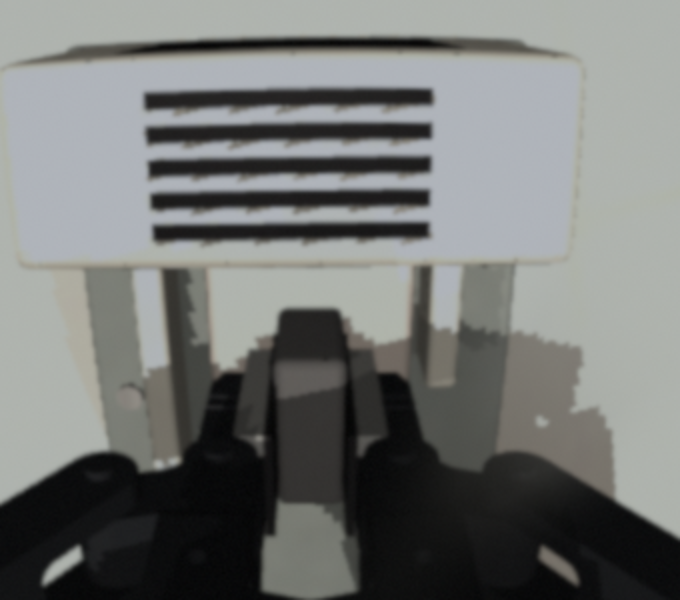

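The nose is under the hood and lies centred between the guides. I'll raise it slightly and push against the back stop to confirm it is home.

```bash
python3 - <<'E'
from h import *
O=[180,0,TH]
p=robot.current_tool_pos()
robot.line_to(tcp(.057,.0353),O,velocity=.03); st()
print(robot.line_to(tcp(.068,.0353),O,velocity=.025,f_stop=12)); st(); print(robot.current_eef_rot().round(2))
E
```

```text
t 20.72 cx 0.056 cy 0.0001 z 0.0347 F [ 0.8 -0.3 -0.8] gap 0.149
True
t 21.04 cx 0.0583 cy -0.0002 z 0.0341 F [-1.8  1.6  3. ] gap 0.148
[179.98   0.6  -14.59]
```

```bash
python3 - <<'E'
from h import *
O=[180,0,TH]
robot.line_to(tcp(.056,.0368),O,velocity=.03); st()
print(robot.line_to(tcp(.068,.0368),O,velocity=.03,f_stop=15)); st(); print(robot.current_eef_rot().round(2))
p=robot.current_tool_pos()
robot.line_to([p[0],p[1],.0342],O,velocity=.03); st()
fingers.gripper_to(.5); st()
robot.line_to([p[0],p[1],.10],O,velocity=.12)
robot.line_to([*(p[:2]-.16*DX),.20],O,velocity=.2); st()
a=look("w9")
i=cv2.imread("pics/w9.png")[0:330,170:470]; s=vision.grab_frame("side")[270:360,270:440,::-1]; t=vision.grab_frame("top")[160:300,380:500,::-1]
h=lambda a,w:cv2.resize(a,(w,int(a.shape[0]*w/a.shape[1])),interpolation=cv2.INTER_CUBIC)
L=h(i,400); A=h(s,400); B=h(t,300); C=np.zeros((600,800,3),np.uint8)
C[:L.shape[0],:400]=L[:600]; C[:A.shape[0],400:]=A; B=B[:600-A.shape[0]]; C[A.shape[0]:A.shape[0]+B.shape[0],400:700]=B
cv2.imwrite("pics/m9.png",C)
E
```

```text
t 21.32 cx 0.0554 cy -0.0001 z 0.0365 F [-0.9 -0.3 -1.1] gap 0.153
True
t 21.65 cx 0.0581 cy -0.0003 z 0.0351 F [ 0.3  0.6 -1.8] gap 0.152
[179.98   0.73 -14.59]
t 21.9 cx 0.0579 cy -0.0004 z 0.0339 F [-0.1  0.2 -1.7] gap 0.151
t 22.3 cx 0.0583 cy -0.0003 z 0.0344 F [ 0.4 -0.1  0.1] gap 0.497
t 24.09 cx -0.1017 cy -0.0003 z 0.1994 F [-0.   0.4  0.4] gap 0.499
```

View pics/m9.png

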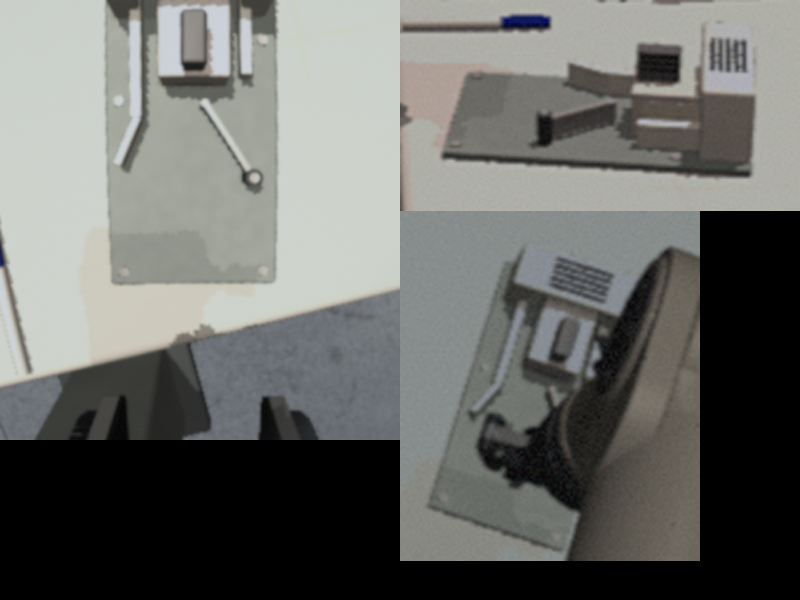

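The catch is back at its rest angle, its tip at (205,103) behind the cartridge's rear edge (row 80). A quick numeric check, then I'll hand in.

```bash
python3 - <<'E'
from h import *
q=np.load("pics/w9.npy"); po=(q[:3],q[3:]); s=lambda a:np.array(a)*.75+[170,0]
D=[[-.125,.061,.008],[-.125,-.061,.008],[-.047,-.041,.032],[.005,-.006,.03]]
x,r=fit([("wrist",po,D,s([[112,283],[273,281],[253,178],[205,103]]))],[*D0,TH]); print(x,r.tolist())
N=[[-.04,.023,.04],[-.04,-.023,.04],[-.037,.007,.068],[-.037,-.007,.068]]
y,r=fit([("wrist",po,N,s([[158,76],[229,76],[182,69],[207,69]]))],[.6,-.327,TH],.008); print(y,r.tolist())
v=y[:2]-x[:2];a=np.radians(x[2]);print("cart in dock",v@[np.cos(a),np.sin(a)],v@[-np.sin(a),np.cos(a)])
E
```

```text
[  0.54064521  -0.31208747 -14.89693998] [[-1.2, 0.1], [1.3, 2.3], [1.6, 0.1], [-1.7, -2.1]]
[  0.59491851  -0.32651381 -14.65609887] [[-0.7, 2.7], [1.5, 2.7], [-0.2, -2.5], [-0.4, -2.5]]
cart in dock 0.056157903310993816 1.1177430124649509e-05
```

```bash
python3 - <<'E'
from h import *
print(workorder.close_job(), robot.current_time_s())
E
```

```text
the job is handed in; nothing more can be done
the job is handed in; nothing more can be done
```

The narrow cartridge is in the dock with the catch shut behind it and released, and I handed the job in at about 24 s. It stopped at the same place on three pushes, about 58 mm by the arm and 56 mm by the camera against 60 mm for home, a gap I put down to measurement error; it skimmed just above the lane floor rather than sliding fully on it, and the wide cartridge was not touched.

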